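# Snap the spring clip onto the connecting link of a roller chain with pliers

## Robot

A 6-joint arm with a two-finger parallel gripper is mounted at the origin on the work surface. World frame = base frame: x ahead of the robot, y to its left, z up, the work surface at z = 0. Lengths are in m, angles in rad, forces in N, time in s.
With the tool pointing down it reaches from about 0.35 to 0.975 m from the base axis. Payload 4.9 kg.
Tool frame: the origin (TCP) lies on the mounting face of the last link; the fingertips stand 173 mm ahead of it and the grasp point (between the pads) lies ctrl.pinch_z ahead of it (ctrl.pinch_z is the distance from the TCP to the grasp point, in m); z points along the fingers, y is the line along which they close (so a half turn about z gives the same grasp; the last joint's range is limited). The gripper opens to 85 mm and grips with 20 to 120 N. Pads are 22 mm wide; open, the fingers measure 114 mm over their backs; the gripper's body (76 mm by 85 mm) begins 54 mm behind the grasp point. The pads swing forward as they close: fully open they stand 13 mm farther back than shut.
Start: joints at [-1.469, 0.053, 1.613, -0, 1.476, -0.119], TCP at [0.137, -0.61, 0.405] pointing down, gripper open.
Joint ranges: [-3.01, 3.01], [-1.01, 2.22], [0.06, 2.58], [-1.02, 4.17], [0.09, 2.62], [-3.14, 3.14]. Speed limits (rad/s): [2.57, 2.57, 3.14, 3.14, 3.14, 3.14].

## Interface

Orientations are given as a rotation vector (axis times angle).
In Python, from station import telemetry, eyes, ctrl gives the robot as it stands.
- The arm moves only by the tool apply_moves, never from a script. Its argument "plan" is a list of rows, each a list of 5 numbers: the finger opening in m, from 0 to 0.0854, then the shift along the tool's x, y, z in m, then the turn about the tool's z in rad. In form: [[jaw, x, y, z, roll], ...]. A call has 1 to 12 rows; each row is the pose to reach, as a shift and turn from the pose commanded when the call began, along the tool's axes at that moment; what a row does not reach only later rows make up. A row lasts 1/12 s, in which the tool goes at most 41.7 mm and 7.16 degrees, less where a joint would pass 70% of its speed; a pose out of reach is approached as far as the arm can. A call with a gripper value outside its range is refused whole. The fingers move at their own pace and stop on an object; "newtons" is the grip in N (left out, the last holds). Time passes only in rows, so rows that repeat a pose let the fingers close. It gives the time, the measured TCP pose, the force, the opening and the grip force at its end, in the units of the state.
- telemetry.get_obs(): the state, without advancing time (a new reading comes with each control period).
- eyes.get_image(name): name is "side" or "top" or "wrist"; returns a dict with "img" (420x560x3 uint8, blue, green, red), "range_z" (420x560 float32, m along the optical axis (not along the pixel's ray), 0 where there is no reading), "K" (3x3 intrinsics, pixels), "pose" (4x4, takes a point from camera to world coordinates); the wrist camera has in their place "hand_eye" (4x4, takes a point from camera to tool coordinates, whose origin is the TCP and whose axes are the flange's). Camera axes: x right, y down, z forward; pixel columns grow to the right and rows downward; lengths in m; the calibration is good to about 2 mm. A picture is of the moment at which its call begins: read the wrist's pose just before it.
- ctrl.finish_job(): hands the job in; it is judged then, once.
Trained networks look in a picture, given as the dict that the camera call returned (one of the last four; its "shot" number tells which), for a name from the list of things; names that differ only in an ending like _2 or _b are one class to them, and where a whole thing is asked for, a point or a joint stands for the part that bears it (a point fixed in the world has none). Each returns a list of dicts, best first, with "confidence" (0 to 1); they miss things now and then, are a little off and sometimes report something else, mostly with a low value. They report only what shows in the picture. A call takes as long as a camera call. They do not tell look-alikes from the thing itself.
- eyes.search_frame(thing, picture): "box" ([left, top, right, bottom] in pixels, round what is visible of it).
- eyes.outline_of(thing, picture): "region" (420x560 bool, what is visible of it) and "box" ([left, top, right, bottom] in pixels, round what is visible of it).
- eyes.tip_of(thing, picture): "point" ([column, row] in pixels: a listed point, or the origin of a listed thing).
The state is a dict: "t": time; "q": joint angles; "dq": joint speeds; "effort": joint torques, N m; "tool_pos": TCP position; "tool_rot": TCP orientation; "contact_force": force on the tool from outside, world axes, zero at the start; "wrist_torque": the same for the moment, N m; "opening": finger opening in m; "grip_force": force on a finger pad.
Only numpy, scipy, OpenCV 4.12 (cv2) and the standard library are available. Lean on these libraries where they do the work, as an engineer would, in place of code of your own. Each camera call takes 0.05 s, during which the arm holds its last target. There are 200 camera calls.

## Task

Finish joining this drive chain: take the red-handled pliers from their rest, set one nose against the bare snap pin of the connecting link and the other behind the round end of the yellow spring clip, both noses resting lightly on the link's top plate, and squeeze gently, building up only until the clip clicks fully home on the pin, and no harder. Push the clip with the pliers only, never with the gripper. Then lay the pliers gently back flat across both bars of their rest, the way they lay before, let go, and leave everything else where it is.

Things in the scene. Friction and masses are not known exactly. Their poses are not given: they have to be found in the camera images.
- drive: Fixed chain drive on a blue base plate 340 x 160 x 12 mm: two flat-lying 12-tooth steel sprockets 203 mm apart with a roller chain (25.4 mm pitch) round them. Origin: on the bench under the near sprocket's axis; x points away from the robot to the other sprocket, z up; the base begins at x = -62 mm. The connecting link is on the robot's side of the near sprocket.
- link_mid (a point): Middle of the bright connecting link's top face, 58 mm above the bench, at drive x = -47.4 mm, y = 0 (axes as the drive's). The link lies along drive y: snap pin at y = -12.7 mm, other pin at y = +12.7 mm. Pin ends stand up to 63 mm and the shaft end beyond the link up to 78 mm above the bench.
- link_plate: Top plate of the connecting link, 46 mm long along drive y, 21 mm wide, 3 mm thick, top face 58 mm above the bench (origin and axes as the drive's). Chain plates beside it are no higher. The noses rest on it; over 8 N on it is leaning.
- snap_pin: Bare end of the pin that the clip snaps onto: upright, 8.2 mm in diameter, standing 5 mm above the plate; origin on its axis at the plate's top face, axes as the drive's. Its outer side (drive -y) takes one nose. More than 17 N on it is too hard.
- clip_back (a point): Rearmost point of the yellow spring clip's round end (radius 7.5 mm), where the other nose pushes; 1.5 mm above the plate. The clip is a flat U 2.4 mm thick lying on the plate, 36 mm long, round end at drive +y, open tails towards the snap pin. This point starts at drive y = +26.2 mm (3 mm past the plate's end) and is at +20.2 mm when home.
- clip (a joint): Travel of the clip towards the snap pin (drive -y), m: 0 as it lies now, 0.006 fully home. Its tails spread over the pin: the push rises to about 13 N within the first 2 mm, then it snaps through and stays.
- pliers: Spring-opened pliers, 0.17 kg, 175 mm long, lying flat. Origin: under the pivot, on the underside; x towards the noses, z up, y across (true while open). Noses at x = 34 to 53 mm, 9 mm high, undersides level with the origin, 53 mm apart inside when open. Centre of mass near x = -44 mm. In a light grip they can pitch, so lowering onto the plate shows as a small lift and moment at the wrist.
- pliers_grip (a point): Middle between the red handles' upright grip flats (each 34 mm along x, 20 mm high), at pliers x = -65 mm, 10 mm above the underside. 62 mm over the flats when open; squeeze along pliers y. Held at 54.5 mm over the flats, the spring pushes out with about 10 N and the noses are 48 mm apart; the push needed grows as they close, up to some 20 to 27 N at the click.
- pliers_nose (a point): Middle of the gap between the noses, at pliers x = 45 mm, at the height of their undersides; 110 mm ahead of pliers_grip.
- pliers_hinge (a joint): Closing angle between the two halves of the pliers, rad: 0 fully open (spring), about 0.24 when the noses touch pin and clip, about 0.38 with the clip home, 0.5 at the stop.
- rest: Fixed grey tool rest, base 168 x 100 x 8 mm with two black-topped bars across it, tops 30 mm high: front bar 34 mm wide at x = +52 mm, rear bar 20 mm wide at x = -62 mm; the grip flats lie over the gap between them. Origin: centre of its underside; x as the pliers point, z up.
- rest_seat (a point): Point on the rest's middle line at bar height (30 mm), x = +45 mm from the rest's centre, where the pliers' origin belongs (axes as the rest's).
- grease_tin: Bystander, to be left alone: black tin with a yellow band and metal lid, 88 mm wide, 58 mm high. Origin: at its underside.
- spare_sprocket: Bystander, to be left alone: loose small steel sprocket, 96 mm wide, 24 mm high. Origin: at its underside.
- spare_link: Bystander, to be left alone: spare connecting link standing on its plate, 46 x 21 mm, two pins 37 mm high. Origin: at its underside.
- chain_breaker: Bystander, to be left alone: red chain breaker, 75 mm block with a screw and T-bar, 30 mm high. Origin: at its underside.
- ball_bearing: Bystander, to be left alone: steel ball bearing, 62 mm wide, 16 mm high. Origin: at its underside.
- screwdriver: Bystander, to be left alone: red-handled screwdriver lying down, 200 mm long. Origin: at its underside.
- spanner: Bystander, to be left alone: steel spanner lying down, 180 mm long. Origin: at its underside.
Things that resemble listed ones, but are neither listed nor needed, are in the scene too. Of the things that look like the pliers, the middle-sized one is meant.

How it is judged:
By the outcome, as a careful person would: the job done as asked, in the order asked, and still so for the second after the job is handed in, with the robot touching nothing.
It also fails if it takes over 58 s, if anything falls off the work surface, if the arm or the gripper's body presses on something with over 40 N, if the wrist force passes 120 N, or if a joint passes its speed limit or range.

## Working session

There is one attempt and no reset: what is moved stays moved. The work goes in short steps, Python scripts to look and compute and a tool call to move; the robot and the scene stay as the last step left them, time stands still between calls to the robot, and variables do not carry over. Pictures are saved under pics/ and viewed, at most 10 in all, crops included, and the job is handed in when it is done.

Besides the shell and the picture viewer there is one more tool, called after "Request:" as a command line: name --pt "numbers of a row" for each row, then --argument value for the rest. apply_moves: Moves the arm, as the interface text tells. Its arguments: {"type":"object","properties":{"plan":{"type":"array","items":{"type":"array","items":{"type":"number"}}},"newtons":{"type":"number"}},"required":["plan"]}

```bash
mkdir -p pics; ls
cat > h.py <<'E'
import numpy as np,cv2
from scipy.spatial.transform import Rotation as R
from station import telemetry,eyes,ctrl
def T_tool():
    o=telemetry.get_obs();T=np.eye(4);T[:3,:3]=R.from_rotvec(o['tool_rot']).as_matrix();T[:3,3]=o['tool_pos'];return T
def snap(name):
    T=T_tool();p=eyes.get_image(name)
    p['P']=np.array(p['pose']) if 'pose' in p else T@np.array(p['hand_eye']);return p
def ray_z(p,px,z):
    d=p['P'][:3,:3]@np.linalg.inv(p['K'])@np.array([px[0],px[1],1.]);o=p['P'][:3,3]
    return o+d*(z-o[2])/d[2]
def cloud(p):
    v,u=np.indices(p['range_z'].shape);Z=p['range_z']
    c=np.stack([u*Z,v*Z,Z],-1)@np.linalg.inv(p['K']).T
    return c@p['P'][:3,:3].T+p['P'][:3,3]
def proj(p,w):
    c=np.linalg.inv(p['P'])@np.append(w,1);k=p['K']@c[:3];return k[:2]/k[2]
E
python3 - <<'E'
from h import *
o=telemetry.get_obs();print(o,ctrl.pinch_z)
for n in ['top','side']:
    p=snap(n);cv2.imwrite(f'pics/{n}.png',p['img']);print(n,p['K'].tolist(),p['P'].round(3).tolist())
    C=cloud(p)
    for t in ['pliers','drive','rest']:
        for r in eyes.outline_of(t,p)[:4]:
            m=r['region']&(p['range_z']>0);print(t,round(r['confidence'],2),r['box'],np.median(C[m],0).round(3))
    for t,z in [('pliers_grip',.04),('pliers_nose',.03),('pliers',.03),('link_mid',.058),('drive',0),('snap_pin',.058),('clip_back',.0595),('rest_seat',.03),('rest',0)]:
        for r in eyes.tip_of(t,p)[:4]: print(t,round(r['confidence'],2),r['point'],ray_z(p,r['point'],z).round(4))
E
```

```text
pics
{'t': 0.0, 'q': array([-1.46900832e+00,  5.33878340e-02,  1.61427113e+00,  1.20094627e-05,
        1.47598829e+00, -1.18991158e-01]), 'dq': array([0.00082936, 0.00166757, 0.00083376, 0.00127804, 0.00147742,
       0.00119343]), 'effort': array([-4.35247211e-04, -3.93688023e+01, -3.70176816e+01, -2.05909323e-04,
        6.97641299e-03,  1.16536274e-06]), 'tool_pos': array([ 0.13684953, -0.60957108,  0.4034571 ]), 'tool_rot': array([-3.12042886e+00, -3.45867071e-01, -4.65068258e-05]), 'contact_force': array([-0.0665167 ,  0.82358703,  0.48873792]), 'wrist_torque': array([-0.0188705 ,  0.05493151,  0.02839124]), 'grip_force': 0.0, 'opening': 0.0855019442837574} 0.1547
top [[469.26352464125677, 0.0, 283.5823198627571], [0.0, 469.26352464125677, 204.32374152001205], [0.0, 0.0, 1.0]] [[-0.026, -0.996, 0.091, 0.375], [-0.999, 0.028, 0.023, -0.035], [-0.025, -0.09, -0.996, 1.499], [0.0, 0.0, 0.0, 1.0]]
pliers 0.88 [202.3, 191.7, 224.9, 230.1] [0.503 0.211 0.042]
pliers 0.65 [147.3, 281.7, 218.1, 315.7] [0.214 0.312 0.015]
pliers 0.6 [256.2, 190.9, 287.3, 218.4] [0.5   0.032 0.009]
drive
[... 1884 characters left out ...]
0984  0.03  ]
pliers 0.8 [316.4, 354.4] [0.2082 0.2906 0.03  ]
pliers 0.78 [278.1, 231.0] [0.4728 0.0408 0.03  ]
pliers 0.71 [228.0, 271.2] [0.51   0.2202 0.03  ]
link_mid 0.87 [259.2, 173.8] [ 0.6299 -0.0963  0.058 ]
link_mid 0.73 [242.8, 179.6] [ 0.6574 -0.0498  0.058 ]
link_mid 0.41 [373.4, 147.0] [ 0.3889 -0.3923  0.058 ]
drive 0.8 [247.0, 179.2] [ 0.6859 -0.1035  0.    ]
clip_back 0.52 [253.9, 178.8] [ 0.6301 -0.0689  0.0595]
clip_back 0.42 [341.0, 194.6] [ 0.3788 -0.1488  0.0595]
rest_seat 0.76 [229.6, 269.4] [0.5098 0.2136 0.03  ]
rest_seat 0.46 [375.8, 146.4] [ 0.394  -0.4315  0.03  ]
rest 0.7 [354.5, 163.7] [ 0.428  -0.3495  0.    ]
rest 0.66 [243.6, 281.7] [ 0.4705  0.2103 -0.    ]
```

Run:
```python
import cv2
a=cv2.imread('pics/side.png')[110:420,140:400];cv2.imwrite('pics/side2.png',cv2.resize(a,None,fx=1.9,fy=1.9,interpolation=cv2.INTER_CUBIC))
```

```text
(no output)
```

View pics/top.png

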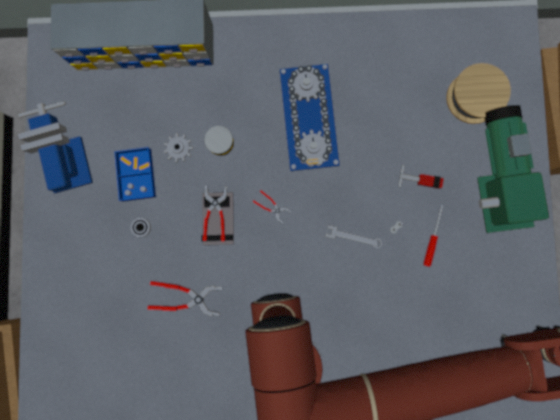

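View pics/side2.png

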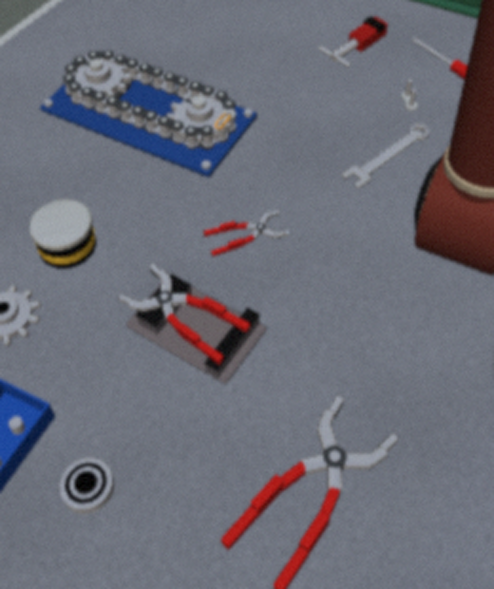

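```bash
cat >> h.py <<'E'
def go(target,yaw=None):
    "shift in tool axes to put TCP at target, and roll to give tool x the world yaw"
    T=T_tool();s=T[:3,:3].T@(np.array(target)-T[:3,3]);y=np.arctan2(T[1,0],T[0,0])
    print('shift',s.round(4),'dist',np.linalg.norm(s).round(3),'yaw',y.round(4),'roll',None if yaw is None else round(y-yaw,4))
E
python3 - <<'E'
from h import *
p=snap('wrist');print(np.array(p['hand_eye']).round(3).tolist(),p['K'].tolist())
go([.42,-.3,.40],0);go([.56,-.1,.36],0)
E
```

```text
[[-0.001, -0.948, -0.319, 0.083], [1.0, -0.001, -0.0, -0.0], [0.0, -0.319, 0.948, 0.032], [0.0, 0.0, 0.0, 1.0]] [[359.6121449682587, 0.0, 287.3921813303828], [0.0, 359.6121449682587, 212.8247871493734], [0.0, 0.0, 1.0]]
shift [ 0.3441 -0.2403  0.0047] dist 0.42 yaw 0.2208 roll 0.2208
shift [ 0.5245 -0.4048  0.0447] dist 0.664 yaw 0.2208 roll 0.2208
```

Run:
```python
from h import *
go([.42,-.3,.36],0);go([.64,-.1,.33],0)
```

```text
shift [ 0.3441 -0.2403  0.0447] dist 0.422 yaw 0.2208 roll 0.2208
shift [ 0.6026 -0.3872  0.0747] dist 0.72 yaw 0.2208 roll 0.2208
```

Request:
apply_moves --pt "0.085 0.034 -0.024 0 0.05" --pt "0.085 0.068 -0.048 0 0.1" --pt "0.085 0.102 -0.072 0.01 0.15" --pt "0.085 0.136 -0.096 0.01 0.2" --pt "0.085 0.17 -0.12 0.02 0.22" --pt "0.085 0.205 -0.144 0.02 0.22" --pt "0.085 0.24 -0.168 0.03 0.22" --pt "0.085 0.274 -0.192 0.03 0.22" --pt "0.085 0.31 -0.216 0.04 0.22" --pt "0.085 0.344 -0.24 0.04 0.22" --pt "0.085 0.375 -0.263 0.045 0.22" --pt "0.085 0.406 -0.286 0.05 0.22"

```text
t: 2.35
tool_pos: [0.4705, -0.2412, 0.3554]
tool_rot: [3.141, 0.001, 0.002]
contact_force: [0.7, -0.9, 0.4]
opening: 0.0849
grip_force: 0.0
```

Request:
apply_moves --pt "0.085 0.03 -0.025 0.01 0" --pt "0.085 0.06 -0.05 0.02 0" --pt "0.085 0.09 -0.075 0.02 0" --pt "0.085 0.12 -0.1 0.02 0" --pt "0.085 0.15 -0.125 0.02 0" --pt "0.085 0.17 -0.14 0.02 0" --pt "0.085 0.17 -0.14 0.02 0" --pt "0.085 0.17 -0.14 0.02 0"

```text
t: 3.02
tool_pos: [0.64, -0.1018, 0.3346]
tool_rot: [3.141, 0.005, -0.001]
contact_force: [-0.9, 0.1, -0.7]
opening: 0.0849
grip_force: 0.0
```

```bash
cat > look.py <<'E'
from h import *
p=snap('wrist');cv2.imwrite('pics/w1.png',p['img']);np.savez('w1.npz',img=p['img'],z=p['range_z'],K=p['K'],P=p['P'])
for t,z in [('link_mid',.058),('drive',0),('snap_pin',.058),('clip_back',.0595)]:
    for r in eyes.tip_of(t,p)[:3]: print(t,round(r['confidence'],2),np.round(r['point'],1),ray_z(p,r['point'],z).round(4))
for r in eyes.outline_of('clip',p)[:2]:
    m=r['region'];v,u=np.nonzero(m);c=[u.mean(),v.mean()];print('clip',r['confidence'],r['box'],ray_z(p,c,.0605).round(4))
for r in eyes.outline_of('link_plate',p)[:2]:
    print('plate',r['confidence'],r['box'])
C=cloud(p);print(telemetry.get_obs()['t'])
E
python3 look.py
```

```text
link_mid 0.65 [286.1 209.5] [ 0.6429 -0.1004  0.058 ]
drive 0.98 [282.4 139.8] [ 0.685 -0.097  0.   ]
snap_pin 0.58 [303.6 208.6] [ 0.6436 -0.1129  0.058 ]
clip_back 0.83 [249.1 216.4] [ 0.6381 -0.0738  0.0595]
clip 0.81 [253.1, 202.9, 300.4, 226.6] [ 0.64   -0.093   0.0605]
plate 0.71 [260.0, 201.1, 319.8, 230.2]
3.3667
```

View pics/w1.png

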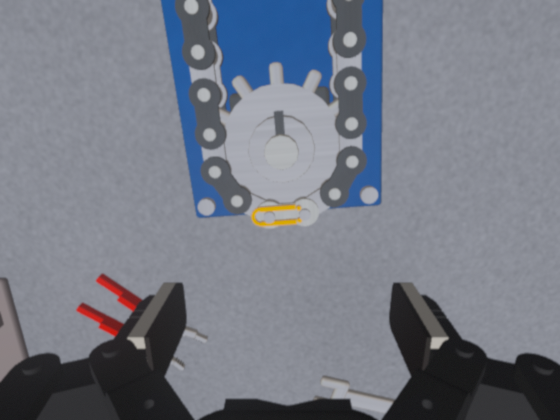

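```bash
cat > fit.py <<'E'
from h import *
d=np.load('w1.npz');p=dict(img=d['img'],K=d['K'],P=d['P'],range_z=d['z'])
hsv=cv2.cvtColor(p['img'],cv2.COLOR_BGR2HSV)
m=cv2.inRange(hsv,(15,110,90),(35,255,255));m[:, :200]=0;m[:,380:]=0;m[260:]=0
v,u=np.nonzero(m);W=np.array([ray_z(p,(a,b),.0604) for a,b in zip(u,v)])
r=cv2.minAreaRect((W[:,:2]*1000).astype(np.float32));print('clip',len(u),r,cv2.boxPoints(r).round(1).tolist())
b=cv2.inRange(hsv,(100,120,60),(125,255,255));v,u=np.nonzero(b)
# front edge: lowest blue pixel per column, excluding middle; right edge: rightmost per row
fe=[];
for c in list(range(210,245))+list(range(330,375)):
    k=v[u==c]
    if len(k):fe.append(ray_z(p,(c,k.max()+.5),.012)[:2])
fe=np.array(fe);l=cv2.fitLine(fe.astype(np.float32),cv2.DIST_HUBER,0,1e-4,1e-4).ravel();print('front',l, 'yaw of x',np.arctan2(l[1],l[0])%np.pi-np.pi/2)
for s in (1,-1):
    e=[]
    for q in range(5,190):
        k=u[v==q]
        if len(k): e.append(ray_z(p,((k.max()+.5) if s>0 else k.min()-.5,q),.012)[:2])
    l2=cv2.fitLine(np.array(e).astype(np.float32),cv2.DIST_HUBER,0,1e-4,1e-4).ravel();print('side',s,l2,np.arctan2(l2[1],l2[0]))
C=cloud(p)
for px in [(286,213),(230,215),(282,150),(305,212),(300,190)]:print(px,C[px[1],px[0]].round(4))
a=cv2.resize(p['img'][180:245,225:345],None,fx=6,fy=6,interpolation=cv2.INTER_CUBIC);cv2.imwrite('pics/lk.png',a)
E
python3 fit.py
```

```text
clip 465 ((639.3661499023438, -92.8764419555664), (14.756049156188965, 35.4203987121582), 3.927358388900757) [[630.7999877929688, -75.69999694824219], [633.2000122070312, -111.0999984741211], [647.9000244140625, -110.0], [645.5, -74.69999694824219]]
front [ 0.07201532  0.9974035   0.63792    -0.10378072] yaw of x -0.07207775
side 1 [ 0.9970406   0.0768761   0.705257   -0.17431507] 0.076952025
side -1 [ 0.9969268   0.078339    0.7102828  -0.01655316] 0.07841936
(286, 213) [ 0.6402 -0.1003  0.0577]
(230, 215) [ 0.6223 -0.052   0.0104]
(282, 150) [ 0.6882 -0.0978  0.0765]
(305, 212) [ 0.6422 -0.1137  0.0615]
(300, 190) [ 0.6551 -0.1104  0.0495]
```

View pics/lk.png

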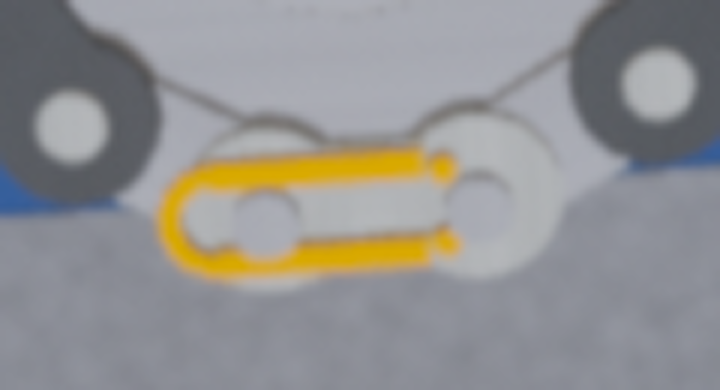

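Run:
```python
from h import *
d=np.load('w1.npz');p=dict(img=d['img'],K=d['K'],P=d['P'])
a=ray_z(p,(305,214.2),.063);b=ray_z(p,(269.7,217.5),.063);print(a,b,np.linalg.norm(a-b),np.arctan2((b-a)[1],(b-a)[0])-np.pi/2,(a+b)/2)
print(ray_z(p,(282,152),.078))
go([.46,.2,.33],-.05)
```

```text
[ 0.6410813  -0.11369982  0.063     ] [ 0.63856636 -0.08878169  0.063     ] 0.025044714993414235 0.10058746198831825 [ 0.63982383 -0.10124075  0.063     ]
[ 0.68720691 -0.09782784  0.078     ]
shift [-0.1789 -0.3036  0.005 ] dist 0.352 yaw -0.0005 roll 0.0495
```

Request:
apply_moves --pt "0.085 -0.018 -0.034 0 0.05" --pt "0.085 -0.036 -0.068 0 0.05" --pt "0.085 -0.054 -0.102 0 0.05" --pt "0.085 -0.072 -0.136 0 0.05" --pt "0.085 -0.09 -0.17 0 0.05" --pt "0.085 -0.108 -0.204 0 0.05" --pt "0.085 -0.126 -0.238 0.01 0.05" --pt "0.085 -0.142 -0.272 0.02 0.05" --pt "0.085 -0.158 -0.304 0.02 0.05" --pt "0.085 -0.165 -0.316 0.02 0.05" --pt "0.085 -0.165 -0.316 0.02 0.05" --pt "0.085 -0.165 -0.316 0.02 0.05"

```text
t: 4.37
tool_pos: [0.4737, 0.2131, 0.3151]
tool_rot: [3.14, -0.075, 0.001]
contact_force: [-0.9, 0.1, -0.5]
opening: 0.0852
grip_force: 0.0
```

```bash
cat > look2.py <<'E'
from h import *
p=snap('wrist');cv2.imwrite('pics/w2.png',p['img']);np.savez('w2.npz',img=p['img'],z=p['range_z'],K=p['K'],P=p['P'])
for t,z in [('pliers',.03),('pliers_grip',.04),('pliers_nose',.03),('rest_seat',.03),('rest',0)]:
    for r in eyes.tip_of(t,p)[:3]: print(t,round(r['confidence'],2),np.round(r['point'],1),ray_z(p,r['point'],z).round(4))
hsv=cv2.cvtColor(p['img'],cv2.COLOR_BGR2HSV)
m=cv2.inRange(hsv,(0,130,60),(8,255,255))|cv2.inRange(hsv,(172,130,60),(180,255,255))
C=cloud(p);n,l,s,c=cv2.connectedComponentsWithStats(m)
for i in range(1,n):
    if s[i,4]>150:
        k=(l==i)&(p['range_z']>0);X=C[k];X=X[X[:,2]>.04]
        print(s[i],len(X),X.mean(0).round(4) if len(X) else '')
        if len(X)>50:
            f=cv2.fitLine(X[:,:2].astype(np.float32),cv2.DIST_HUBER,0,1e-4,1e-4).ravel();print(f,np.percentile(X[:,2],[5,50,95]))
# black bars
m=(hsv[...,2]<60)&(np.abs(C[...,2]-.03)<.005)
n,l,s,c=cv2.connectedComponentsWithStats(m.astype(np.uint8))
for i in range(1,n):
    if s[i,4]>200: print('bar',s[i],[np.round(q,4) for q in cv2.minAreaRect((C[l==i][:,:2]*1000).astype(np.float32))])
print(T_tool()[:3,3],telemetry.get_obs()['t'])
E
python3 look2.py
```

```text
pliers 0.91 [526.2 165.1] [0.499  0.0421 0.03  ]
pliers 0.89 [280.3 146.7] [0.5206 0.2163 0.03  ]
rest 0.92 [286.6 200.5] [0.4722 0.2143 0.    ]
rest 0.3 [279.4 146.9] [0.5162 0.2178 0.    ]
[ 468   78   65   65 1129] 0 
[432 124  76  47 811] 0 
[ 238  182   25  122 1705] 1519 [0.4544 0.2436 0.0444]
[ 0.9871601  -0.15973397  0.45441544  0.24358542] [0.04030273 0.04176062 0.04971581]
[ 302  182   24  122 1676] 1490 [0.4519 0.1939 0.0443]
[0.99867606 0.05144022 0.45191938 0.19387923] [0.04026028 0.04171945 0.0496792 ]
bar [ 298  113   44   49 1183] [array([525.0899, 188.8408]), array([30.5085, 32.9499]), np.float64(89.9651)]
bar [260 115  49  19 513] [array([535.8181, 212.6539]), array([11.3938, 32.8323]), np.float64(0.1512)]
bar [228 119  38  47 942] [array([524.9213, 239.6097]), array([32.0887, 24.458 ]), np.float64(0.0944)]
bar [327 270  27  23 582] [array([411.5179, 174.7111]), array([19.6799, 21.1754]), np.float64(0.0761)]
bar [ 254  272   57   24 1181] [array([411.6972, 221.36  ]), array([45.4588, 19.9632]), np.float64(89.9014)]
[0.47458201 0.21209227 0.3150193 ] 4.6667
```

View pics/w2.png

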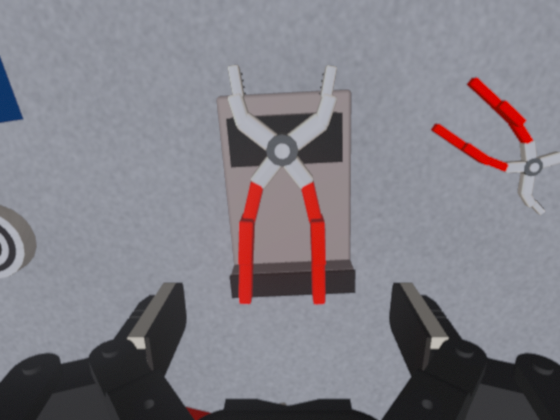

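Run:
```python
from h import *
d=np.load('w2.npz');p=dict(img=d['img'],K=d['K'],P=d['P'],range_z=d['z']);C=cloud(p)
print('pivot',C[151,282])
L=[ray_z(p,(235,68),.039),ray_z(p,(330.5,68),.039)];print('tips',*L,(L[0]+L[1])/2)
L=[ray_z(p,(239,96),.039),ray_z(p,(326,96),.039)];print('roots',*L,(L[0]+L[1])/2)
X=C.reshape(-1,3);hsv=cv2.cvtColor(p['img'],cv2.COLOR_BGR2HSV)
m=(cv2.inRange(hsv,(0,130,60),(8,255,255))|cv2.inRange(hsv,(172,130,60),(180,255,255)))>0
m[:,:200]=0;m[:,400:]=0
Y=C[m];
for lo in np.arange(.395,.52,.008):
    s=Y[(Y[:,0]>lo)&(Y[:,0]<lo+.008)&(Y[:,2]>.036)]
    a=s[s[:,1]>.218][:,1];b=s[s[:,1]<=.218][:,1]
    if len(a)>5 and len(b)>5: print(round(lo,3),'L',np.percentile(a,[3,97]).round(4),'R',np.percentile(b,[3,97]).round(4),'mid',round((np.percentile(a,97)+np.percentile(b,3))/2,4),'z',np.percentile(s[:,2],[50,90]).round(4))
# rest base outline at z=.008
B=C[(np.abs(C[...,2]-.008)<.003)&(C[...,0]>.36)&(C[...,0]<.58)&(C[...,1]>.14)&(C[...,1]<.28)]
r=cv2.minAreaRect((B[:,:2]*1000).astype(np.float32));print('base',r)
```

```text
pivot [0.51961967 0.2149602  0.04335281]
tips [0.57262688 0.24190159 0.039     ] [0.56966851 0.18163757 0.039     ] [0.5711477  0.21176958 0.039     ]
roots [0.55573332 0.24092212 0.039     ] [0.55297404 0.18472853 0.039     ] [0.55435368 0.21282533 0.039     ]
0.403 L [0.2451 0.2543] R [0.1877 0.1971] mid 0.221 z [0.0409 0.0416]
0.411 L [0.2443 0.2536] R [0.1876 0.1975] mid 0.2206 z [0.0407 0.0416]
0.419 L [0.2434 0.253 ] R [0.1883 0.1974] mid 0.2207 z [0.0408 0.0417]
0.427 L [0.2425 0.2523] R [0.1882 0.1972] mid 0.2203 z [0.0408 0.0418]
0.435 L [0.2413 0.251 ] R [0.1881 0.1975] mid 0.2195 z [0.0487 0.0496]
0.443 L [0.2406 0.2505] R [0.1881 0.1975] mid 0.2193 z [0.0489 0.0497]
0.451 L [0.2396 0.2489] R [0.1886 0.1976] mid 0.2188 z [0.0489 0.0498]
0.459 L [0.2388 0.2482] R [0.1885 0.1977] mid 0.2183 z [0.0489 0.0498]
0.467 L [0.2374 0.2473] R [0.1889 0.1989] mid 0.2181 z [0.0468 0.0494]
0.475 L [0.2347 0.2446] R [0.1916 0.2006] mid 0.2181 z [0.0409 0.0418]
0.483 L [0.2321 0.2416] R [0.1929 0.202 ] mid 0.2173 z [0.0409 0.0418]
0.491 L [0.231  0.2396] R [0.1941 0.2023] mid 0.2169 z [0.0409 0.0418]
base ((488.4954833984375, 212.72486877441406), (136.74365234375, 99.45951080322266), 0.09508661180734634)
```

Run:
```python
from h import *
go([.4535,.2187,.191],-.057)
```

```text
shift [-0.0214 -0.0055  0.124 ] dist 0.126 yaw -0.051 roll 0.006
```

Request:
apply_moves --pt "0.085 -0.021 -0.006 0.02 0.006" --pt "0.085 -0.021 -0.006 0.05 0.006" --pt "0.085 -0.021 -0.006 0.08 0.006" --pt "0.085 -0.021 -0.006 0.105 0.006" --pt "0.085 -0.021 -0.006 0.124 0.006" --pt "0.085 -0.021 -0.006 0.124 0.006" --pt "0.07 -0.021 -0.006 0.124 0.006" --pt "0.066 -0.021 -0.006 0.124 0.006" --pt "0.066 -0.021 -0.006 0.124 0.006" --newtons 30

```text
t: 5.42
tool_pos: [0.4544, 0.2201, 0.1928]
tool_rot: [-3.14, 0.087, -0.005]
contact_force: [0.7, -1.1, 0.1]
opening: 0.066
grip_force: 0.3
```

```bash
cat > st.py <<'E'
from h import *
o=telemetry.get_obs();T=T_tool()
print(round(o['t'],2),'pos',o['tool_pos'].round(4),'yaw',np.arctan2(T[1,0],T[0,0]).round(4),'F',o['contact_force'].round(2),'M',o['wrist_torque'].round(3),'op',round(o['opening'],4),'g',o['grip_force'])
E
python3 - <<'E'
exec(open('st.py').read())
p=snap('wrist');cv2.imwrite('pics/w3.png',p['img'])
E
```

```text
5.42 pos [0.4544 0.2201 0.1928] yaw -0.0556 F [ 0.73 -1.12  0.05] M [-0.066  0.003  0.034] op 0.066 g 0.28805330648538074
```

View pics/w3.png

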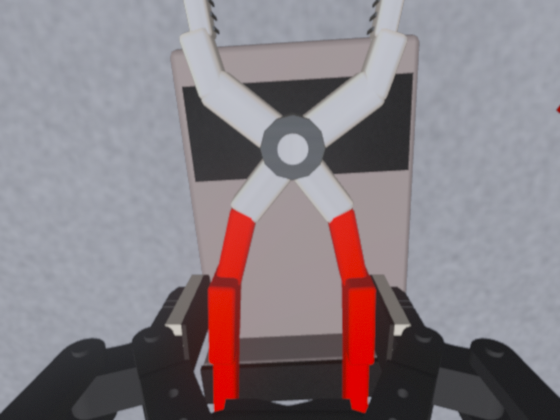

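Request:
apply_moves --pt "0.063 0 0 0 0" --pt "0.06 0 0 0 0" --pt "0.057 0 0 0 0" --pt "0.0545 0 0 0 0" --pt "0.0545 0 0 0 0" --pt "0.0545 0 0 0 0" --newtons 30

```text
t: 5.97
tool_pos: [0.4546, 0.2206, 0.1945]
tool_rot: [-3.139, 0.087, -0.004]
contact_force: [-6.7, -1.4, 14.8]
opening: 0.0547
grip_force: 16.6
```

```bash
python3 st.py
```

```text
5.97 pos [0.4546 0.2206 0.1945] yaw -0.0552 F [-6.7  -1.36 14.84] M [-0.353  0.852 -0.11 ] op 0.0547 g 16.647771298885345
```

Request:
apply_moves --pt "0.0545 0 0 -0.003 0" --pt "0.0545 0 0 -0.006 0" --pt "0.0545 0 0 -0.012 0" --pt "0.0545 0 0 -0.03 0" --pt "0.0545 0 0 -0.06 0" --pt "0.0545 0 0 -0.1 0" --pt "0.0545 0 0 -0.13 0" --pt "0.0545 0 0 -0.13 0"

```text
t: 6.63
tool_pos: [0.4553, 0.2207, 0.3292]
tool_rot: [-3.136, 0.086, -0.02]
contact_force: [2.2, -0.8, -1.2]
opening: 0.0546
grip_force: 11.3
```

```bash
cat > look4.py <<'E'
exec(open('st.py').read())
import sys
p=snap('wrist');cv2.imwrite(f'pics/{sys.argv[1]}.png',p['img']);np.savez(sys.argv[1]+'.npz',img=p['img'],z=p['range_z'],K=p['K'],P=p['P'])
C=cloud(p);Ti=np.linalg.inv(T_tool());D=C@Ti[:3,:3].T+Ti[:3,3]
m=(p['range_z']>0)&(D[...,2]<.21)&(D[...,0]>.03)
X=D[m]
for lo in np.arange(.03,.14,.008):
    s=X[(X[:,0]>lo)&(X[:,0]<lo+.008)]
    if len(s)>8:
        a=s[s[:,1]>0];b=s[s[:,1]<=0]
        f=lambda q:(np.percentile(q[:,1],[2,98]).round(4),np.percentile(q[:,2],[10,50]).round(4)) if len(q)>8 else None
        print(round(lo,3),f(a),f(b))
print('maxx',np.percentile(X[:,0],[98,99.8]))
for t in ['pliers','pliers_nose','pliers_grip']:
    for r in eyes.tip_of(t,p)[:2]: print(t,round(r['confidence'],2),np.round(r['point'],1))
E
python3 look4.py w4
```

```text
6.63 pos [0.4553 0.2207 0.3292] yaw -0.0551 F [ 2.21 -0.81 -1.17] M [ 0.001  0.036 -0.004] op 0.0546 g 11.323496103286743
0.03 (array([0.0121, 0.0223]), array([0.1496, 0.1505])) (array([-0.0236, -0.0134]), array([0.1497, 0.1504]))
0.038 (array([0.0088, 0.0209]), array([0.1497, 0.1505])) (array([-0.022 , -0.0099]), array([0.1497, 0.1505]))
0.046 (array([0.0037, 0.0192]), array([0.1497, 0.1505])) (array([-0.0201, -0.0043]), array([0.1496, 0.1505]))
0.054 (array([0.0004, 0.0146]), array([0.1495, 0.1504])) (array([-0.0155, -0.0006]), array([0.1495, 0.1504]))
0.062 (array([0.0001, 0.0106]), array([0.1481, 0.1495])) (array([-0.0106, -0.0003]), array([0.1481, 0.1496]))
0.07 (array([0.0004, 0.0196]), array([0.149 , 0.1509])) (array([-0.0185, -0.0003]), array([0.149 , 0.1508]))
0.078 (array([0.0018, 0.0279]), array([0.1515, 0.1525])) (array([-0.0269, -0.0022]), array([0.1517, 0.1526]))
0.086 (array([0.0138, 0.0308]), array([0.1517, 0.1526])) (array([-0.0298, -0.0128]), array([0.1517, 0.1527]))
0.094 (array([0.0224, 0.0331]), array([0.1517, 0.1528])) (array([-0.0318, -0.0213]), array([0.1519, 0.1528]))
0.102 (array([0.023 , 0.0331]), array([0.1522, 0.1535])) (array([-0.0322, -0.0217]), array([0.1521, 0.1534]))
0.11 (array([0.0235, 0.0312]), array([0.1529, 0.154 ])) (array([-0.0299, -0.0219]), array([0.153 , 0.1541]))
maxx [0.10959975 0.11125126]
pliers 0.96 [287.5 137.6]
pliers 0.95 [530.  144.3]
```

View pics/w4.png

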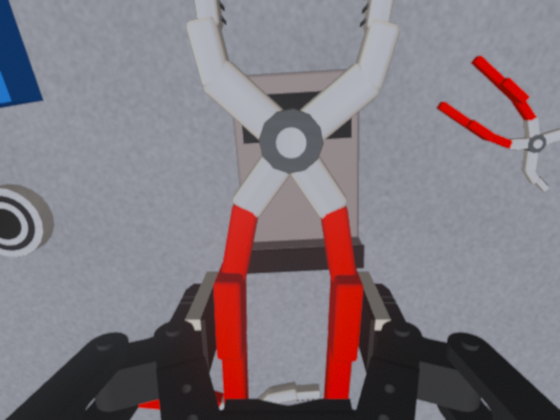

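Run:
```python
from h import *
d=np.load('w4.npz');p=dict(img=d['img'],K=d['K'],P=d['P'],range_z=d['z'])
T=T_tool();Ti=np.linalg.inv(T);C=cloud(p);D=C@Ti[:3,:3].T+Ti[:3,3]
print('pivot tool',D[142,291]); 
for row in (3,8,14,20,60,80):
    m=(D[row,:,2]<.17)&(p['range_z'][row]>0);u=np.nonzero(m)[0];g=np.nonzero(np.diff(u)>5)[0]
    print(row,u[0],u[g] if len(g) else '',u[g+1] if len(g) else '',u[-1],D[row,u[0]+1].round(4),D[row,u[-1]-1].round(4))
L=np.array([.640,-.101]);y=.077;ex=np.array([np.cos(y),np.sin(y)]);ey=np.array([-ex[1],ex[0]])
xp=D[142,291][0];xn=xp+.045;yn=.0005
tcp=L-.0036*ex+.0047*ey-xn*ex+yn*ey;print(xn,'TCP',tcp)
go([*tcp,.058+.163+.04],y)
```

```text
pivot tool [ 0.07212068 -0.00130193  0.14147548]
3 195 [221] [367] 392 [ 0.114  -0.0307  0.1455] [0.1139 0.0294 0.1455]
8 196 [224] [363] 391 [ 0.1127 -0.0305  0.1458] [0.1126 0.0293 0.146 ]
14 197 [221] [365] 390 [ 0.111  -0.0304  0.1458] [0.111  0.0292 0.1462]
20 190 [225] [362] 389 [ 0.1091 -0.0323  0.1444] [0.1093 0.0289 0.1459]
60 196 [228] [356] 390 [ 0.0978 -0.0316  0.1456] [0.0977 0.0302 0.1459]
80 201 [251] [334] 383 [ 0.0917 -0.0302  0.1446] [0.0916 0.0281 0.1446]
0.11712067608264366 TCP [ 0.51923702 -0.10510172]
shift [0.0846 0.3207 0.0582] dist 0.337 yaw -0.0552 roll -0.1322
```

```bash
cat > nose.py <<'E'
from h import *
def tool_cloud(p):
    v,u=np.indices(p['range_z'].shape);Z=p['range_z'];H=np.array(p['hand_eye'])
    c=np.stack([u*Z,v*Z,Z],-1)@np.linalg.inv(p['K']).T
    return c@H[:3,:3].T+H[:3,3]
if __name__=='__main__':
    o=telemetry.get_obs();print(o['tool_pos'],o['dq'].round(3))
    p=eyes.get_image('wrist');D=tool_cloud(p)
    print('pivot tool',D[140:145,289:294].reshape(-1,3).mean(0).round(4)); 
    for row in (3,8,14,40,60,70,80):
        m=(D[row,:,2]<.19)&(p['range_z'][row]>0);u=np.nonzero(m)[0];g=np.nonzero(np.diff(u)>5)[0]
        print(row,u[0],u[g],u[g+1],u[-1],D[row,u[0]+2].round(4),D[row,u[-1]-2].round(4))
    print('handles',D[240:255,225:240].reshape(-1,3)[:,2].min(),D[225:240,340].round(4)[::5])
    go([.52,-.105,.262],.077)
E
python3 nose.py
```

```text
[0.45261113 0.2198236  0.31913513] [-0.001  0.016  0.018 -0.     0.001 -0.   ]
pivot tool [0.0672 0.0007 0.152 ]
3 195 [221] [367] 392 [ 0.1091 -0.0286  0.1582] [0.109  0.0313 0.158 ]
8 196 [224] [363] 391 [ 0.1078 -0.0285  0.1589] [0.1074 0.0309 0.1572]
14 197 [221] [365] 390 [ 0.1059 -0.028   0.1573] [0.1058 0.0308 0.1574]
40 190 [223] [362] 396 [ 0.0984 -0.0304  0.1558] [0.0983 0.0329 0.1558]
60 195 [228] [356] 390 [ 0.0927 -0.0298  0.1577] [0.0925 0.0316 0.1561]
70 198 [241] [345] 387 [ 0.0897 -0.029   0.1574] [0.0896 0.0312 0.1574]
80 201 [251] [334] 383 [ 0.0866 -0.028   0.1565] [0.0865 0.03   0.1565]
handles 0.15224519813205478 [[0.0373 0.0184 0.1534]
 [0.0352 0.0186 0.1538]
 [0.0332 0.0187 0.1538]]
shift [0.0855 0.3205 0.0566] dist 0.336 yaw -0.0553 roll -0.1323
```

Run:
```python
from h import *
L=np.array([.640,-.101]);y=.077;ex=np.array([np.cos(y),np.sin(y)]);ey=np.array([-ex[1],ex[0]])
tcp=L-(.0036+.111)*ex+(.0047+.0013)*ey;print(tcp)
go([*tcp,.058+.1667+.03],y)
```

```text
[ 0.52527802 -0.10383326]
shift [0.0908 0.319  0.0639] dist 0.338 yaw -0.0553 roll -0.1323
```

Request:
apply_moves --pt "0.0545 0.004 0.015 0 -0.01" --pt "0.0545 0.013 0.045 0 -0.03" --pt "0.0545 0.023 0.08 0 -0.05" --pt "0.0545 0.034 0.118 0 -0.07" --pt "0.0545 0.045 0.156 0 -0.09" --pt "0.0545 0.055 0.194 0 -0.11" --pt "0.0545 0.066 0.23 0.01 -0.13" --pt "0.0545 0.076 0.265 0.02 -0.132" --pt "0.0545 0.084 0.295 0.04 -0.132" --pt "0.0545 0.089 0.312 0.05 -0.132" --pt "0.0545 0.091 0.319 0.06 -0.132" --pt "0.0545 0.091 0.319 0.06 -0.132"

```text
t: 7.88
tool_pos: [0.5252, -0.1043, 0.2565]
tool_rot: [-3.137, -0.117, 0.011]
contact_force: [-0.3, 0.4, -3.1]
opening: 0.0544
grip_force: 11.3
```

Request:
apply_moves --pt "0.0545 0 0 0 0" --pt "0.0545 0 0 0 0" --pt "0.0545 0 0 0 0" --pt "0.0545 0 0 0 0"

```text
t: 8.22
tool_pos: [0.5268, -0.1025, 0.2619]
tool_rot: [3.139, 0.123, 0.002]
contact_force: [-0.4, -0.4, -1.8]
opening: 0.0545
grip_force: 11.3
```

Run:
```python
exec(open('st.py').read())
go([0.52528,-.10383,.058+.1667],.077)
p=snap('wrist');cv2.imwrite('pics/w5.png',p['img'])
d=np.load('w1.npz')
for w in ([.641,-.1137,.063],[.638,-.0749,.0595],[.640,-.101,.058],[.6872,-.0978,.078]): print(proj(p,w).round(1))
```

```text
8.22 pos [ 0.5268 -0.1025  0.2619] yaw 0.0785 F [-0.39 -0.4  -1.77] M [0.025 0.043 0.032] op 0.0545 g 11.331649124622345
shift [-0.0017  0.0012  0.0372] dist 0.037 yaw 0.0785 roll 0.0015
[336.6  16.4]
[243.8  18. ]
[305.4  18.7]
[ 311.9 -151.7]
```

View pics/w5.png

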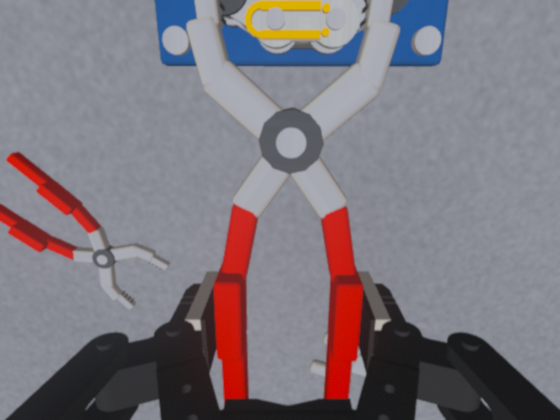

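Run:
```python
from nose import *
p=snap('wrist');D=tool_cloud(p);T=np.linalg.inv(T_tool())
hsv=cv2.cvtColor(p['img'],cv2.COLOR_BGR2HSV);m=cv2.inRange(hsv,(15,110,90),(35,255,255));m[60:]=0
v,u=np.nonzero(m);print('yellow u',u.min(),u.max(),v.min(),v.max(),'row of leftmost',v[u==u.min()].mean())
H=np.array(p['hand_eye']);zt=T_tool()[2,3]
def tool_at(px,wz): return (T@np.append(ray_z(p,px,wz),1))[:3].round(4)
print('clipback',tool_at((u.min()-.5,20),.0595),'pin',tool_at((337,18),.063),'otherpin',tool_at((275,19),.063))
print('pivot',D[140:143,290:293].reshape(-1,3).mean(0).round(4))
for row in (2,6,10):
    z=D[row,:,2];u=np.nonzero((z<.17)&(p['range_z'][row]>0))[0];g=np.nonzero(np.diff(u)>5)[0]
    print(u[0],u[g],u[g+1],u[-1],D[row,u[0]+2].round(4),D[row,u[-1]-2].round(4))
print(D[17,[262,305,325,337]].round(4), T_tool()[:3,3], p['range_z'][17,305])
```

```text
yellow u 245 329 0 38 row of leftmost 20.0
clipback [ 0.112  -0.0187  0.2024] pin [0.1121 0.0201 0.1989] otherpin [ 0.1117 -0.0057  0.1989]
pivot [0.0675 0.0008 0.1521]
195 [221] [367] 392 [ 0.1091 -0.028   0.1565] [0.1091 0.0312 0.1571]
195 [224] [364] 391 [ 0.1081 -0.0283  0.1573] [0.1081 0.0311 0.1575]
196 [224] [362] 391 [ 0.1068 -0.0279  0.1563] [0.1069 0.031  0.1568]
[[ 0.1134 -0.0113  0.2048]
 [ 0.1133  0.0072  0.2041]
 [ 0.1136  0.0159  0.2059]
 [ 0.1126  0.0203  0.2001]] [ 0.52679944 -0.1027454   0.26172431] 0.15371712
```

Request:
apply_moves --pt "0.0545 -0.003 0.0012 0.005 0" --pt "0.0545 -0.003 0.0012 0.012 0" --pt "0.0545 -0.003 0.0012 0.02 0" --pt "0.0545 -0.003 0.0012 0.027 0" --pt "0.0545 -0.003 0.0012 0.032 0" --pt "0.0545 -0.003 0.0012 0.032 0" --pt "0.0545 -0.003 0.0012 0.032 0" --pt "0.0545 -0.003 0.0012 0.032 0"

```text
t: 8.98
tool_pos: [0.5239, -0.105, 0.229]
tool_rot: [3.139, 0.121, 0.0]
contact_force: [-0.2, -0.7, -1.0]
opening: 0.0548
grip_force: 11.3
```

Run:
```python
exec(open('st.py').read())
from nose import *
p=snap('wrist');D=tool_cloud(p);cv2.imwrite('pics/w6.png',cv2.resize(p['img'][:90,160:430],None,fx=2.9,fy=2.9,interpolation=cv2.INTER_CUBIC))
for row in (2,6,10): print(D[row,[200,210,240,290,380,387]].round(4).tolist())
```

```text
8.98 pos [ 0.5239 -0.105   0.229 ] yaw 0.0768 F [-0.22 -0.65 -1.05] M [ 0.023  0.1   -0.008] op 0.0548 g 11.33799210190773
[[0.1093, -0.0274, 0.1576], [0.109, -0.024, 0.1565], [0.1117, -0.0163, 0.1691], [0.1118, 0.0005, 0.1699], [0.1092, 0.0282, 0.1574], [0.1092, 0.0303, 0.1575]]
[[0.1078, -0.027, 0.1557], [0.1081, -0.0242, 0.157], [0.1108, -0.0166, 0.1706], [0.1104, 0.0005, 0.1687], [0.1081, 0.0282, 0.1572], [0.108, 0.0302, 0.1567]]
[[0.1071, -0.0275, 0.1574], [0.107, -0.0244, 0.1574], [0.1093, -0.0165, 0.1694], [0.1093, 0.0005, 0.1692], [0.1068, 0.0282, 0.1566], [0.1069, 0.0303, 0.1567]]
```

View pics/w6.png

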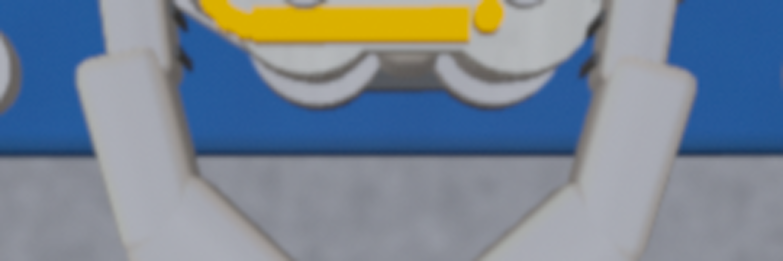

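Request:
apply_moves --pt "0.0545 0 0 0.001 0" --pt "0.0545 0 0 0.002 0" --pt "0.0545 0 0 0.0025 0" --pt "0.0545 0 0 0.0025 0" --pt "0.0545 0 0 0.0025 0"

```text
t: 9.45
tool_pos: [0.5237, -0.1049, 0.2264]
tool_rot: [-3.139, -0.121, -0.0]
contact_force: [0.3, -0.0, -3.1]
opening: 0.0546
grip_force: 11.3
```

```bash
python3 st.py
```

```text
9.45 pos [ 0.5237 -0.1049  0.2264] yaw 0.0768 F [ 0.32 -0.04 -3.12] M [-0.022  0.077 -0.052] op 0.0546 g 11.342968046665192
```

Request:
apply_moves --pt "0.0545 0 0 0.0005 0" --pt "0.0545 0 0 0.0007 0" --pt "0.0545 0 0 0.0007 0" --pt "0.0545 0 0 0.0007 0"

```text
t: 9.78
tool_pos: [0.5237, -0.1049, 0.2257]
tool_rot: [3.139, 0.121, -0.0]
contact_force: [-0.8, 0.2, -1.0]
opening: 0.0545
grip_force: 11.3
```

```bash
python3 st.py
```

```text
9.78 pos [ 0.5237 -0.1049  0.2257] yaw 0.0768 F [-0.83  0.16 -1.04] M [-0.044  0.002 -0.004] op 0.0545 g 11.343286782503128
```

Request:
apply_moves --pt "0.0545 0 0 0.0005 0" --pt "0.0545 0 0 0.0005 0" --pt "0.0545 0 0 0.0005 0"

```text
t: 10.03
tool_pos: [0.5237, -0.1049, 0.2251]
tool_rot: [-3.139, -0.121, 0.0]
contact_force: [-0.9, 0.6, -2.7]
opening: 0.0544
grip_force: 11.3
```

```bash
python3 st.py
```

```text
10.03 pos [ 0.5237 -0.1049  0.2251] yaw 0.0768 F [-0.89  0.6  -2.67] M [0.021 0.013 0.029] op 0.0544 g 11.343410164117813
```

Request:
apply_moves --pt "0.0545 0 0 0.0005 0" --pt "0.0545 0 0 0.0005 0" --pt "0.0545 0 0 0.0005 0"

```text
t: 10.28
tool_pos: [0.5237, -0.1049, 0.2247]
tool_rot: [-3.139, -0.121, 0.0]
contact_force: [-0.4, -0.0, -0.8]
opening: 0.0548
grip_force: 11.3
```

```bash
python3 st.py
```

```text
10.28 pos [ 0.5237 -0.1049  0.2247] yaw 0.0768 F [-0.42 -0.   -0.8 ] M [ 0.029  0.066 -0.016] op 0.0548 g 11.343160718679428
```

Request:
apply_moves --pt "0.0545 0 0 0.0005 0" --pt "0.0545 0 0 0.0005 0" --pt "0.0545 0 0 0.0005 0"

```text
t: 10.53
tool_pos: [0.5237, -0.1049, 0.2241]
tool_rot: [-3.139, -0.121, 0.0]
contact_force: [-0.2, -0.2, -2.4]
opening: 0.0549
grip_force: 11.3
```

```bash
python3 st.py
```

```text
10.53 pos [ 0.5237 -0.1049  0.2241] yaw 0.0768 F [-0.17 -0.19 -2.42] M [-0.012  0.025  0.013] op 0.0549 g 11.343365013599396
```

Request:
apply_moves --pt "0.0545 0 0 0.0005 0" --pt "0.0545 0 0 0.0005 0" --pt "0.0545 0 0 0.0005 0"

```text
t: 10.78
tool_pos: [0.5237, -0.1049, 0.2236]
tool_rot: [-3.139, -0.121, 0.0]
contact_force: [0.0, -0.3, -1.6]
opening: 0.0547
grip_force: 11.3
```

```bash
python3 st.py
```

```text
10.78 pos [ 0.5237 -0.1049  0.2236] yaw 0.0768 F [ 0.02 -0.34 -1.55] M [-0.015  0.065 -0.017] op 0.0547 g 11.343473643064499
```

Request:
apply_moves --pt "0.0545 0 0 0.0005 0" --pt "0.0545 0 0 0.0005 0" --pt "0.0545 0 0 0.0005 0"

```text
t: 11.03
tool_pos: [0.5237, -0.1049, 0.2232]
tool_rot: [3.139, 0.121, 0.0]
contact_force: [-1.2, 0.4, -1.5]
opening: 0.0546
grip_force: 11.3
```

```bash
python3 st.py; python3 nose.py
```

```text
11.03 pos [ 0.5237 -0.1049  0.2232] yaw 0.0768 F [-1.23  0.36 -1.48] M [0.005 0.009 0.016] op 0.0546 g 11.337401568889618
[ 0.52372705 -0.10493844  0.22321756] [-0.     0.001 -0.001 -0.005  0.005  0.   ]
pivot tool [0.0673 0.0008 0.1518]
3 195 [222] [231] 392 [ 0.1088 -0.0281  0.1567] [0.1086 0.0309 0.156 ]
8 196 [224] [239] 391 [ 0.1079 -0.0283  0.1587] [0.1073 0.0308 0.1564]
14 196 [221] [245] 390 [ 0.106  -0.0282  0.1576] [0.1058 0.0308 0.1571]
40 190 [223] [362] 396 [ 0.0986 -0.0307  0.1575] [0.0984 0.0331 0.156 ]
60 195 [228] [356] 390 [ 0.0928 -0.0296  0.1575] [0.0927 0.032  0.1571]
70 198 [241] [345] 387 [ 0.0896 -0.0283  0.1552] [0.0896 0.0309 0.1554]
80 201 [251] [334] 384 [ 0.0866 -0.0278  0.1561] [0.0866 0.0303 0.1559]
handles 0.031670728732955455 [[0.0374 0.0185 0.1533]
 [0.0356 0.0186 0.153 ]
 [0.0335 0.0187 0.1533]]
shift [-0.0037 -0.0002 -0.0388] dist 0.039 yaw 0.0768 roll -0.0002
```

```bash
cat > gap.py <<'E'
from nose import *
exec(open('st.py').read())
p=snap('wrist');D=tool_cloud(p);z=D[...,2]
hsv=cv2.cvtColor(p['img'],cv2.COLOR_BGR2HSV);m=cv2.inRange(hsv,(15,110,90),(35,255,255))>0;m[60:]=0
k=cv2.erode(m.astype(np.uint8),np.ones((3,3)))>0
print('clip top z',np.median(z[k]),k.sum(),'yellow u',np.nonzero(m)[1].min(),np.nonzero(m)[1].max())
print('nose top L',np.median(z[:14,200:215]),'R',np.median(z[:14,376:388]))
print('plate/pin row',[np.median(z[:5,c:c+5]).round(4) for c in range(225,370,10)])
E
python3 gap.py
```

```text
11.08 pos [ 0.5237 -0.105   0.2232] yaw 0.0768 F [ 0.44 -0.92 -1.4 ] M [ 0.046  0.033 -0.016] op 0.0546 g 11.334003657102585
clip top z 0.16347870746349827 905 yellow u 229 335
nose top L 0.15718685761109696 R 0.1569883015541164
plate/pin row [np.float64(0.1914), np.float64(0.1634), np.float64(0.1631), np.float64(0.1637), np.float64(0.1634), np.float64(0.1636), np.float64(0.1632), np.float64(0.1635), np.float64(0.163), np.float64(0.1637), np.float64(0.1637), np.float64(0.1659), np.float64(0.1663), np.float64(0.1662), np.float64(0.1628)]
```

Request:
apply_moves --pt "0.0545 0 0 0.0004 0" --pt "0.0545 0 0 0.0004 0" --pt "0.0545 0 0 0.0004 0"

```text
t: 11.38
tool_pos: [0.5237, -0.1049, 0.2229]
tool_rot: [3.139, 0.121, 0.0]
contact_force: [0.5, 0.3, -2.2]
opening: 0.0552
grip_force: 11.4
```

```bash
python3 st.py
```

```text
11.38 pos [ 0.5237 -0.1049  0.2229] yaw 0.0768 F [ 0.49  0.31 -2.2 ] M [-0.008 -0.003  0.052] op 0.0552 g 11.374115645885468
```

Request:
apply_moves --pt "0.0545 0 0 0.0004 0" --pt "0.0545 0 0 0.0004 0" --pt "0.0545 0 0 0.0004 0"

```text
t: 11.63
tool_pos: [0.5237, -0.1049, 0.2225]
tool_rot: [3.139, 0.121, 0.0]
contact_force: [-0.5, -0.4, -0.9]
opening: 0.0547
grip_force: 11.4
```

```bash
python3 gap.py
```

```text
11.63 pos [ 0.5237 -0.1049  0.2225] yaw 0.0768 F [-0.51 -0.44 -0.88] M [-0.043 -0.013 -0.021] op 0.0547 g 11.424040496349335
clip top z 0.16271183540994832 828 yellow u 229 335
nose top L 0.15646378705862496 R 0.15639463436423867
plate/pin row [np.float64(0.1903), np.float64(0.1628), np.float64(0.1628), np.float64(0.1626), np.float64(0.1627), np.float64(0.1628), np.float64(0.1624), np.float64(0.1627), np.float64(0.1626), np.float64(0.1627), np.float64(0.1629), np.float64(0.1653), np.float64(0.1654), np.float64(0.1655), np.float64(0.1633)]
```

Request:
apply_moves --pt "0.0535 0 0 -0.0002 0" --pt "0.0525 0 0 -0.0004 0" --pt "0.0515 0 0 -0.0006 0" --pt "0.0505 0 0 -0.0008 0" --pt "0.0495 0 0 -0.001 0" --pt "0.0495 0 0 -0.001 0" --pt "0.0495 0 0 -0.001 0"

```text
t: 12.27
tool_pos: [0.5236, -0.1048, 0.2233]
tool_rot: [-3.139, -0.121, 0.001]
contact_force: [-1.1, 1.0, -1.8]
opening: 0.0503
grip_force: 14.4
```

```bash
python3 gap.py
```

```text
12.27 pos [ 0.5236 -0.1048  0.2233] yaw 0.0771 F [-1.1   0.97 -1.76] M [0.148 0.035 0.075] op 0.0503 g 14.392992560751736
clip top z 0.16334430845429682 809 yellow u 230 336
nose top L 0.15705593210814278 R 0.1574622003534958
plate/pin row [np.float64(0.1644), np.float64(0.1635), np.float64(0.1636), np.float64(0.1632), np.float64(0.1635), np.float64(0.1632), np.float64(0.1633), np.float64(0.1632), np.float64(0.1633), np.float64(0.1636), np.float64(0.1638), np.float64(0.1656), np.float64(0.1659), np.float64(0.1652), np.float64(0.1573)]
```

Request:
apply_moves --pt "0.049 0 -0.0004 -0.0001 0" --pt "0.0485 0 -0.0007 -0.0002 0" --pt "0.048 0 -0.0009 -0.0003 0" --pt "0.048 0 -0.0009 -0.0003 0" --pt "0.048 0 -0.0009 -0.0003 0"

```text
t: 12.73
tool_pos: [0.5236, -0.104, 0.2237]
tool_rot: [-3.139, -0.121, 0.0]
contact_force: [-0.4, 0.8, -1.5]
opening: 0.0486
grip_force: 14.3
```

```bash
python3 gap.py
```

```text
12.73 pos [ 0.5236 -0.104   0.2237] yaw 0.0768 F [-0.44  0.8  -1.5 ] M [0.15  0.074 0.057] op 0.0486 g 14.342593168839812
clip top z 0.1638852114417368 910 yellow u 232 338
nose top L 0.15741437699189836 R 0.15788081793575087
plate/pin row [np.float64(0.164), np.float64(0.1636), np.float64(0.1639), np.float64(0.164), np.float64(0.1641), np.float64(0.1638), np.float64(0.1637), np.float64(0.1637), np.float64(0.1638), np.float64(0.1641), np.float64(0.1641), np.float64(0.1642), np.float64(0.1669), np.float64(0.1647), np.float64(0.1579)]
```

Request:
apply_moves --pt "0.0475 0 -0.0001 -0.0001 0" --pt "0.047 0 -0.0003 -0.0002 0" --pt "0.0465 0 -0.0004 -0.0003 0" --pt "0.0465 0 -0.0004 -0.0003 0" --pt "0.0465 0 -0.0004 -0.0003 0"

```text
t: 13.2
tool_pos: [0.5235, -0.1036, 0.224]
tool_rot: [-3.139, -0.121, 0.0]
contact_force: [-1.5, 1.4, -0.9]
opening: 0.047
grip_force: 15.3
```

```bash
python3 gap.py
```

```text
13.2 pos [ 0.5235 -0.1036  0.224 ] yaw 0.0768 F [-1.54  1.39 -0.94] M [0.083 0.167 0.096] op 0.047 g 15.343841796220659
clip top z 0.1641490333410086 904 yellow u 234 340
nose top L 0.15763517595460974 R 0.15815176910958906
plate/pin row [np.float64(0.1598), np.float64(0.1649), np.float64(0.1639), np.float64(0.1642), np.float64(0.1642), np.float64(0.1642), np.float64(0.1641), np.float64(0.1642), np.float64(0.164), np.float64(0.1641), np.float64(0.1644), np.float64(0.1642), np.float64(0.1666), np.float64(0.1641), np.float64(0.1577)]
```

Request:
apply_moves --pt "0.046 0 0 -0.0001 0" --pt "0.0455 0 0 -0.0002 0" --pt "0.0455 0 0 -0.0002 0" --pt "0.0455 0 0 -0.0002 0"

```text
t: 13.58
tool_pos: [0.5234, -0.1037, 0.2241]
tool_rot: [3.139, 0.12, -0.001]
contact_force: [-2.3, -0.5, -1.6]
opening: 0.0454
grip_force: 17.2
```

```bash
python3 gap.py
```

```text
13.58 pos [ 0.5234 -0.1037  0.2241] yaw 0.0767 F [-2.26 -0.52 -1.58] M [-0.042  0.389  0.01 ] op 0.0454 g 17.175756669603288
clip top z 0.16417858871144453 810 yellow u 236 341
nose top L 0.1575575829754151 R 0.15823451381581202
plate/pin row [np.float64(0.1588), np.float64(0.1849), np.float64(0.1643), np.float64(0.1641), np.float64(0.1642), np.float64(0.1643), np.float64(0.1639), np.float64(0.1642), np.float64(0.1643), np.float64(0.1642), np.float64(0.1643), np.float64(0.164), np.float64(0.167), np.float64(0.1643), np.float64(0.1576)]
```

Request:
apply_moves --pt "0.045 -0.0002 0.0001 0 0" --pt "0.0445 -0.0003 0.0003 -0.0001 0" --pt "0.0445 -0.0003 0.0003 -0.0001 0" --pt "0.0445 -0.0003 0.0003 -0.0001 0"

```text
t: 13.97
tool_pos: [0.5231, -0.104, 0.2241]
tool_rot: [-3.139, -0.12, 0.001]
contact_force: [-3.8, -0.2, -0.7]
opening: 0.045
grip_force: 18.3
```

```bash
python3 gap.py
```

```text
13.97 pos [ 0.5231 -0.104   0.2241] yaw 0.0767 F [-3.8  -0.15 -0.74] M [-0.012  0.609 -0.018] op 0.045 g 18.26488574151881
clip top z 0.16427830412211614 714 yellow u 238 342
nose top L 0.15746498197233427 R 0.15807624588789393
plate/pin row [np.float64(0.1587), np.float64(0.187), np.float64(0.1644), np.float64(0.164), np.float64(0.1643), np.float64(0.1642), np.float64(0.164), np.float64(0.1642), np.float64(0.1642), np.float64(0.1641), np.float64(0.1644), np.float64(0.1643), np.float64(0.1668), np.float64(0.1632), np.float64(0.1578)]
```

Request:
apply_moves --pt "0.044 0 0.0002 0 0" --pt "0.0435 0 0.0003 -0.0001 0" --pt "0.0435 0 0.0003 -0.0001 0" --pt "0.0435 0 0.0003 -0.0001 0"

```text
t: 14.35
tool_pos: [0.5234, -0.1043, 0.2244]
tool_rot: [3.139, 0.12, 0.0]
contact_force: [-3.3, -0.2, -1.4]
opening: 0.044
grip_force: 17.9
```

```bash
python3 gap.py
```

```text
14.35 pos [ 0.5234 -0.1043  0.2244] yaw 0.0767 F [-3.32 -0.21 -1.36] M [-0.092  0.502 -0.082] op 0.044 g 17.8744262480177
clip top z 0.16469379119701247 902 yellow u 239 344
nose top L 0.1578581434955726 R 0.15834271841558953
plate/pin row [np.float64(0.1587), np.float64(0.1849), np.float64(0.1645), np.float64(0.165), np.float64(0.1645), np.float64(0.1644), np.float64(0.1645), np.float64(0.1648), np.float64(0.1646), np.float64(0.1645), np.float64(0.1648), np.float64(0.1647), np.float64(0.1671), np.float64(0.16), np.float64(0.1583)]
```

Request:
apply_moves --pt "0.043 0 0.0002 0 0" --pt "0.0425 0 0.0003 -0.0001 0" --pt "0.0425 0 0.0003 -0.0001 0" --pt "0.0425 0 0.0003 -0.0001 0"

```text
t: 14.73
tool_pos: [0.5233, -0.1045, 0.2244]
tool_rot: [-3.139, -0.121, 0.001]
contact_force: [-5.0, -0.1, -1.3]
opening: 0.043
grip_force: 20.9
```

```bash
python3 gap.py|grep -v plate
```

```text
14.73 pos [ 0.5233 -0.1045  0.2244] yaw 0.0768 F [-4.97 -0.08 -1.3 ] M [-0.076  0.73   0.01 ] op 0.043 g 20.871776228304952
clip top z 0.16457318173751206 825 yellow u 241 344
nose top L 0.15771259944314509 R 0.15808870639198402
```

Request:
apply_moves --pt "0.0422 0 0.0001 0 0" --pt "0.0418 0 0.0002 -0.0001 0" --pt "0.0418 0 0.0002 -0.0001 0" --pt "0.0418 0 0.0002 -0.0001 0"

```text
t: 15.12
tool_pos: [0.5236, -0.1048, 0.2248]
tool_rot: [3.139, 0.12, 0.002]
contact_force: [-2.7, -0.9, -1.0]
opening: 0.0423
grip_force: 17.4
```

```bash
python3 gap.py|grep -v plate
```

```text
15.12 pos [ 0.5236 -0.1048  0.2248] yaw 0.0767 F [-2.7  -0.9  -0.97] M [-0.077  0.495 -0.068] op 0.0423 g 17.370964251458645
clip top z 0.16516957734002735 1037 yellow u 241 346
nose top L 0.15815656665073363 R 0.15852214799915887
```

```bash
cat > slip.py <<'E'
from nose import *
p=snap('wrist');d=np.load('w4.npz');t=d['img'][108:176,258:326]
r=cv2.matchTemplate(p['img'][60:240,200:380],t,cv2.TM_CCOEFF_NORMED);_,s,_,l=cv2.minMaxLoc(r);print('pivot px (ref 258,108)',l[0]+200,l[1]+60,s)
np.savez('w7.npz',img=p['img'],z=p['range_z'],K=p['K'],P=p['P'])
hsv=cv2.cvtColor(p['img'],cv2.COLOR_BGR2HSV);m=cv2.inRange(hsv,(15,110,90),(35,255,255));m[60:]=0
v,u=np.nonzero(m);i=u.argmax();T=T_tool()
L=np.array([.640,-.101]);y=.077;ex=np.array([np.cos(y),np.sin(y)]);ey=np.array([-ex[1],ex[0]])
for c in (u.max()+.5,u.min()-.5):
    w=ray_z(p,(c,3),.0604)[:2]-L;print('drive rel x,y',w@ex,w@ey)
print(v.max())
for r0 in (0,4,8,12): print(r0,np.nonzero(m[r0])[0][[0,-1]] if m[r0].any() else None)
E
python3 slip.py
```

```text
pivot px (ref 258,108) 259 100 0.9662701487541199
drive rel x,y -0.00570195008539384 -0.013836345875337915
drive rel x,y -0.0056562609122809936 0.020711310739387784
12
0 [241 346]
4 [245 346]
8 [249 344]
12 [278 333]
```

Run:
```python
from nose import *
d=np.load('w7.npz');img=d['img'];p=dict(K=d['K'],P=d['P'],img=img)
L=np.array([.640,-.101]);y=.077;ex=np.array([np.cos(y),np.sin(y)]);ey=np.array([-ex[1],ex[0]])
print('expected px: snap pin top edge points / tail at travel 0,3,6 (lower tail x=-6)')
for yy in (-9.8,-12.8,-15.8): print(yy,proj(p,np.append(L-.006*ex+yy/1e3*ey,.0604)).round(1))
for xx in (-4.1,0): print('pin',proj(p,np.append(L+xx/1e3*ex-.0127*ey,.063)).round(1))
for xx in (-4.1,): print('pin2',proj(p,np.append(L+xx/1e3*ex+.0127*ey,.063)).round(1))
print('plate edge',proj(p,np.append(L-.0105*ex,.058)).round(1))
for r in range(0,16,3): print(r,[tuple(img[r,c]) for c in range(325,366,4)])
cv2.imwrite('pics/w7.png',cv2.resize(img[:60,200:400],None,fx=4,fy=4,interpolation=cv2.INTER_CUBIC))
```

```text
expected px: snap pin top edge points / tail at travel 0,3,6 (lower tail x=-6)
-9.8 [334.1   4.1]
-12.8 [343.3   4. ]
-15.8 [352.5   4. ]
pin [344.5  -4.6]
pin [345.1 -19.5]
pin2 [264.5  -4.5]
plate edge [303.5  20.9]
0 [(np.uint8(55), np.uint8(179), np.uint8(217)), (np.uint8(54), np.uint8(179), np.uint8(217)), (np.uint8(85), np.uint8(180), np.uint8(215)), (np.uint8(116), np.uint8(180), np.uint8(209)), (np.uint8(4), np.uint8(167), np.uint8(208)), (np.uint8(18), np.uint8(170), np.uint8(210)), (np.uint8(189), np.uint8(187), np.uint8(184)), (np.uint8(161), np.uint8(160), np.uint8(159)), (np.uint8(149), np.uint8(151), np.uint8(152)), (np.uint8(183), np.uint8(175), np.uint8(174)), (np.uint8(184), np.uint8(175), np.uint8(173))]
3 [(np.uint8(0), np.uint8(178), np.uint8(221)), (np.uint8(0), np.uint8(178), np.uint8(221)), (np.uint8(0), np.uint8(178), np.uint8(220)), (np.uint8(0), np.uint8(173), np.uint8(215)), (np.uint8(0), np.uint8(178), np.uint8(221)), (np.uint8(0), np.uint8(178), np.uint8(220)), (np.uint8(189), np.uint8(187), np.uint8(184)), (np.uint8(131), np.uint8(129), np.uint8(128)), (
[... 1494 characters left out ...]
8(130), np.uint8(132), np.uint8(134)), (np.uint8(122), np.uint8(126), np.uint8(131)), (np.uint8(177), np.uint8(176), np.uint8(174)), (np.uint8(184), np.uint8(177), np.uint8(174))]
15 [(np.uint8(180), np.uint8(179), np.uint8(177)), (np.uint8(182), np.uint8(180), np.uint8(178)), (np.uint8(180), np.uint8(179), np.uint8(177)), (np.uint8(186), np.uint8(184), np.uint8(181)), (np.uint8(186), np.uint8(184), np.uint8(182)), (np.uint8(189), np.uint8(187), np.uint8(184)), (np.uint8(188), np.uint8(186), np.uint8(183)), (np.uint8(151), np.uint8(152), np.uint8(152)), (np.uint8(131), np.uint8(135), np.uint8(139)), (np.uint8(179), np.uint8(177), np.uint8(174)), (np.uint8(185), np.uint8(176), np.uint8(174))]
```

View pics/w7.png

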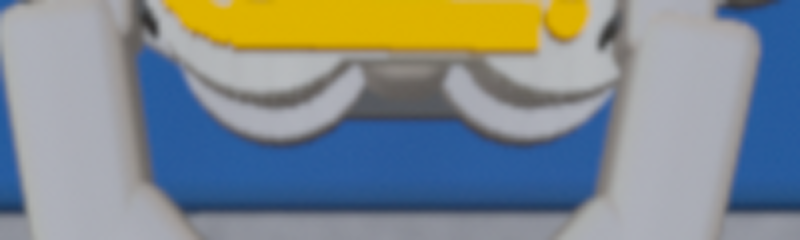

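Request:
apply_moves --pt "0.0413 0 0.0001 0 0" --pt "0.0408 0 0.0003 -0.0001 0" --pt "0.0408 0 0.0003 -0.0001 0" --pt "0.0408 0 0.0003 -0.0001 0"

```text
t: 15.55
tool_pos: [0.5239, -0.1052, 0.2252]
tool_rot: [3.139, 0.12, 0.003]
contact_force: [0.3, -1.1, -2.7]
opening: 0.0412
grip_force: 14.9
```

```bash
python3 gap.py|grep -v plate; python3 slip.py
```

```text
15.55 pos [ 0.5239 -0.1052  0.2252] yaw 0.0766 F [ 0.32 -1.09 -2.68] M [-0.189  0.008 -0.104] op 0.0412 g 14.90301561076194
clip top z 0.16558724318768808 1022 yellow u 246 352
nose top L 0.15863413759355782 R 0.15881869655612985
pivot px (ref 258,108) 259 99 0.9635508060455322
drive rel x,y -0.005253682391955863 -0.016265508351126452
drive rel x,y -0.005208345034710848 0.018728124053631376
13
0 [246 351]
4 [248 351]
8 [252 350]
12 [261 339]
```

Request:
apply_moves --pt "0.043 0 -0.0005 0 0" --pt "0.046 0 -0.001 0 0" --pt "0.049 0 -0.001 0 0" --pt "0.052 0 -0.001 0 0" --pt "0.0545 0 -0.001 0 0" --pt "0.0545 0 -0.001 -0.002 0" --pt "0.0545 0 -0.001 -0.005 0" --pt "0.0545 0 -0.001 -0.015 0" --pt "0.0545 0 -0.001 -0.03 0" --pt "0.0545 0 -0.001 -0.04 0" --pt "0.0545 0 -0.001 -0.04 0" --pt "0.0545 0 -0.001 -0.04 0"

```text
t: 16.65
tool_pos: [0.5237, -0.1042, 0.2661]
tool_rot: [3.138, 0.121, 0.004]
contact_force: [-0.3, -0.5, -1.4]
opening: 0.0548
grip_force: 11.4
```

Request:
apply_moves --pt "0.0545 0 0 0 0" --pt "0.0545 0 0 0 0" --pt "0.0545 0 0 0 0"

```text
t: 16.9
tool_pos: [0.523, -0.1039, 0.2638]
tool_rot: [-3.139, -0.121, 0.002]
contact_force: [0.3, -0.4, -2.1]
opening: 0.0545
grip_force: 11.4
```

```bash
python3 st.py; python3 slip.py; python3 nose.py
python3 - <<'E'
from h import *
d=np.load('w7.npz');p=dict(K=d['K'],P=d['P'],img=d['img'])
g=cv2.cvtColor(p['img'],cv2.COLOR_BGR2HSV);m=cv2.inRange(g,(15,110,90),(35,255,255));m[60:]=0
for r in range(0,45,2):
    s=''.join('Y' if m[r,c] else ('#' if p['img'][r,c].mean()<110 else ('-' if p['img'][r,c].mean()<160 else '.')) for c in range(225,375,2));print(r,s)
E
```

```text
16.9 pos [ 0.523  -0.1039  0.2638] yaw 0.0768 F [ 0.35 -0.43 -2.13] M [0.015 0.064 0.011] op 0.0545 g 11.386270523071289
pivot px (ref 258,108) 258 108 0.9913381934165955
drive rel x,y 0.0011630679812034079 -0.015792241663938198
drive rel x,y 0.0012131820058092022 0.01954446833409727
27
0 [258 263]
4 [257 262]
8 [257 262]
12 [257 263]
[ 0.52301429 -0.10396873  0.26381827] [ 0.001 -0.001 -0.003  0.001 -0.002 -0.   ]
pivot tool [0.0672 0.0008 0.1521]
3 195 [222] [366] 392 [ 0.109  -0.0283  0.1576] [0.109  0.0313 0.1577]
8 196 [224] [362] 391 [ 0.1076 -0.028   0.1573] [0.1074 0.0309 0.1566]
14 196 [221] [365] 390 [ 0.1059 -0.0281  0.1572] [0.1061 0.0312 0.1587]
40 190 [223] [362] 396 [ 0.0985 -0.0305  0.1567] [0.0985 0.0335 0.1574]
60 195 [228] [356] 390 [ 0.0928 -0.0296  0.1574] [0.0926 0.0317 0.1559]
70 198 [241] [345] 386 [ 0.0897 -0.0285  0.1561] [0.0896 0.0306 0.1558]
80 201 [251] [333] 383 [ 0.0866 -0.0277  0.1557] [0.0866 0.03   0.156 ]
handles 0.03166968126498018 [[0.0373 0.0186 0.1536]
 [0.035  0.0188 0.1546]
 [0.0334 0.0188 0.1536]]
shift [-0.0032  0.0008  0.0019] dist 0.004 y
[... 1134 characters left out ...]
########-........-----------------------------........-#######----..
30 ################--.............----------------.............-#########--...
32 ################---...........--..-#----##-..---...........-##########--...
34 #################----.......---..-########-...-#--.......--###########--...
36 ##################-.----------..-##########-...------------##########--....
38 ##################--..-----....-############-.....-----..-###########--....
40 ####################-.........-##############--........-#############--....
42 #####################----.---##################--------#############---....
44 ####################################################################--.....
```

Run:
```python
from h import *
go([.4515,.2183,.32],-.045)
```

```text
shift [-0.0467 -0.3268 -0.0558] dist 0.335 yaw 0.0768 roll 0.1218
```

Request:
apply_moves --pt "0.0545 0 0 -0.02 0" --pt "0.0545 0 -0.01 -0.045 0.01" --pt "0.0545 -0.005 -0.04 -0.055 0.02" --pt "0.0545 -0.01 -0.075 -0.055 0.04" --pt "0.0545 -0.016 -0.113 -0.055 0.06" --pt "0.0545 -0.022 -0.151 -0.055 0.08" --pt "0.0545 -0.028 -0.19 -0.055 0.1" --pt "0.0545 -0.033 -0.228 -0.055 0.12" --pt "0.0545 -0.038 -0.264 -0.055 0.122" --pt "0.0545 -0.043 -0.295 -0.055 0.122" --pt "0.0545 -0.046 -0.317 -0.055 0.122" --pt "0.0545 -0.047 -0.327 -0.055 0.122"

```text
t: 18.0
tool_pos: [0.4504, 0.2207, 0.3194]
tool_rot: [-3.14, 0.066, 0.001]
contact_force: [0.4, -0.3, -1.1]
opening: 0.0546
grip_force: 11.4
```

Request:
apply_moves --pt "0.0545 0 0 0.01 0" --pt "0.0545 0 0 0.03 0" --pt "0.0545 0 0 0.055 0" --pt "0.0545 0 0 0.08 0" --pt "0.0545 0 0 0.095 0" --pt "0.0545 0 0 0.1 0" --pt "0.0545 0 0 0.1 0" --pt "0.0545 0 0 0.1 0" --pt "0.0545 0 0 0.1 0"

```text
t: 18.75
tool_pos: [0.4523, 0.2182, 0.2211]
tool_rot: [-3.14, 0.072, -0.004]
contact_force: [0.1, 0.1, -2.2]
opening: 0.0541
grip_force: 11.4
```

```bash
python3 st.py
python3 - <<'E'
from nose import *
go([.4515,.2183,.196],-.045)
p=snap('wrist');C=cloud(p);Z=C[...,2]
print('pivot',C[140:145,289:294].reshape(-1,3).mean(0).round(4))
hsv=cv2.cvtColor(p['img'],cv2.COLOR_BGR2HSV);m=(hsv[...,2]<60)&(C[...,2]>.02)&(C[...,2]<.04)&(C[...,0]>.48)
n,l,s,c=cv2.connectedComponentsWithStats(m.astype(np.uint8))
for i in range(1,n):
    if s[i,4]>200: print('bar',s[i],np.percentile(C[l==i],[1,99],axis=0).round(4).tolist())
E
```

```text
18.75 pos [0.4523 0.2182 0.2211] yaw -0.0459 F [ 0.09  0.1  -2.19] M [-0.018 -0.033 -0.011] op 0.0541 g 11.354256123304367
shift [-0.0009 -0.0001  0.0251] dist 0.025 yaw -0.0459 roll -0.0009
pivot [0.5198 0.2145 0.0692]
bar [ 255   76   81   33 1471] [[0.5295, 0.1969, 0.0276], [0.541, 0.2268, 0.0307]]
bar [ 321   77   66   78 2329] [[0.5086, 0.1734, 0.0276], [0.5357, 0.1999, 0.0306]]
bar [ 199   83   58   76 1967] [[0.5091, 0.2311, 0.0277], [0.5377, 0.252, 0.0306]]
```

Request:
apply_moves --pt "0.0545 0 0 0.008 0" --pt "0.0545 0 0 0.016 0" --pt "0.0545 0 0 0.021 0" --pt "0.0545 0 0 0.0225 0" --pt "0.0545 0 0 0.0235 0" --pt "0.0545 0 0 0.0235 0" --pt "0.0545 0 0 0.0235 0"

```text
t: 19.38
tool_pos: [0.4515, 0.2184, 0.1963]
tool_rot: [-3.141, 0.071, -0.0]
contact_force: [0.9, 0.2, -1.0]
opening: 0.0546
grip_force: 11.4
```

```bash
python3 st.py
```

```text
19.38 pos [0.4515 0.2184 0.1963] yaw -0.0451 F [ 0.9   0.22 -1.01] M [-0.005  0.041 -0.014] op 0.0546 g 11.371300667524338
```

Request:
apply_moves --pt "0.0545 0 0 0.0005 0" --pt "0.0545 0 0 0.001 0" --pt "0.0545 0 0 0.001 0" --pt "0.0545 0 0 0.001 0"

```text
t: 19.72
tool_pos: [0.4514, 0.2184, 0.1953]
tool_rot: [-3.141, 0.071, -0.0]
contact_force: [-0.3, -0.5, -1.6]
opening: 0.0548
grip_force: 11.4
```

```bash
python3 st.py
```

```text
19.72 pos [0.4514 0.2184 0.1953] yaw -0.0452 F [-0.3  -0.55 -1.58] M [ 0.051  0.084 -0.017] op 0.0548 g 11.361348778009415
```

Request:
apply_moves --pt "0.0545 0 0 0.0005 0" --pt "0.0545 0 0 0.0008 0" --pt "0.0545 0 0 0.0008 0" --pt "0.0545 0 0 0.0008 0"

```text
t: 20.05
tool_pos: [0.4515, 0.2184, 0.1946]
tool_rot: [-3.141, 0.071, -0.0]
contact_force: [-1.4, 0.5, 0.2]
opening: 0.0544
grip_force: 11.6
```

```bash
python3 st.py
```

```text
20.05 pos [0.4515 0.2184 0.1946] yaw -0.0452 F [-1.42  0.49  0.17] M [0.061 0.077 0.032] op 0.0544 g 11.56899869441986
```

Request:
apply_moves --pt "0.0545 0 0 0.0005 0" --pt "0.0545 0 0 0.0008 0" --pt "0.0545 0 0 0.0008 0" --pt "0.0545 0 0 0.0008 0"

```text
t: 20.38
tool_pos: [0.4516, 0.2184, 0.1946]
tool_rot: [3.141, -0.071, -0.001]
contact_force: [-3.6, -0.7, 6.6]
opening: 0.0545
grip_force: 11.9
```

```bash
python3 st.py
```

```text
20.38 pos [0.4516 0.2184 0.1946] yaw -0.0452 F [-3.59 -0.74  6.63] M [-0.167  0.577  0.029] op 0.0545 g 11.924051195383072
```

Request:
apply_moves --pt "0.056 0 0 0.0002 0" --pt "0.058 0 0 0.0006 0" --pt "0.06 0 0 0.001 0" --pt "0.062 0 0 0.001 0" --pt "0.064 0 0 0.001 0" --pt "0.068 0 0 0.001 0" --pt "0.075 0 0 0.001 0" --pt "0.082 0 0 0.001 0" --pt "0.082 0 0 0.001 0"

```text
t: 21.13
tool_pos: [0.4513, 0.2183, 0.1924]
tool_rot: [3.141, -0.071, -0.001]
contact_force: [-0.7, 1.3, 0.2]
opening: 0.0823
grip_force: 0.0
```

```bash
python3 st.py
```

```text
21.13 pos [0.4513 0.2183 0.1924] yaw -0.0452 F [-0.66  1.3   0.25] M [-0.023  0.063  0.037] op 0.0823 g 0.0
```

Request:
apply_moves --pt "0.082 0 0 -0.01 0" --pt "0.082 0 0 -0.03 0" --pt "0.082 0 0 -0.06 0" --pt "0.082 0.005 0 -0.09 0" --pt "0.082 0.015 0 -0.115 0" --pt "0.082 0.022 0 -0.12 0" --pt "0.082 0.022 0 -0.12 0" --pt "0.082 0.022 0 -0.12 0" --pt "0.082 0.022 0 -0.12 0"

```text
t: 21.88
tool_pos: [0.4725, 0.2172, 0.3105]
tool_rot: [3.14, -0.071, -0.006]
contact_force: [-0.1, 0.5, 0.2]
opening: 0.082
grip_force: 0.0
```

Run:
```python
from nose import *
exec(open('st.py').read())
p=snap('wrist');C=cloud(p);hsv=cv2.cvtColor(p['img'],cv2.COLOR_BGR2HSV)
m=(cv2.inRange(hsv,(0,130,60),(8,255,255))|cv2.inRange(hsv,(172,130,60),(180,255,255)))>0
m[:,:200]=0;m[:,400:]=0;Y=C[m]
for lo in np.arange(.403,.5,.016):
    s=Y[(Y[:,0]>lo)&(Y[:,0]<lo+.008)&(Y[:,2]>.036)];a=s[s[:,1]>.218];b=s[s[:,1]<=.218]
    if len(a)>5 and len(b)>5: print(round(lo,3),np.percentile(a[:,1],97).round(4),np.percentile(b[:,1],3).round(4),'z',np.median(a[:,2]).round(4),np.median(b[:,2]).round(4))
for t in ('pliers','rest_seat'):
    for r in eyes.tip_of(t,p)[:2]: print(t,r['confidence'],ray_z(p,r['point'],.03).round(4))
u=proj(p,[.5192,.2149,.043]).round().astype(int);print(u,C[u[1]-3:u[1]+3,u[0]-3:u[0]+3].reshape(-1,3).mean(0))
k=(C[...,2]>.034)&(C[...,0]>.548)&(C[...,0]<.6)&(np.abs(C[...,1]-.215)<.06);X=C[k]
for s in (X[X[:,1]>.213],X[X[:,1]<=.213]): print('nose',len(s),np.percentile(s,[2,50,98],axis=0).round(4).tolist())
```

```text
21.88 pos [0.4725 0.2172 0.3105] yaw -0.0453 F [-0.1   0.46  0.2 ] M [ 0.01   0.005 -0.024] op 0.082 g 0.0
0.403 0.2546 0.1889 z 0.0408 0.0408
0.419 0.2531 0.1888 z 0.0407 0.0408
0.435 0.2512 0.1881 z 0.0488 0.0488
0.451 0.2493 0.1887 z 0.0489 0.0488
0.467 0.2467 0.1896 z 0.044 0.0411
0.483 0.2414 0.1936 z 0.0409 0.0408
pliers 0.98 [0.5    0.0455 0.03  ]
pliers 0.75 [0.5173 0.2163 0.03  ]
[288 149] [0.51940996 0.21521678 0.04306686]
nose 1464 [[0.5491, 0.2139, 0.0365], [0.5552, 0.2139, 0.2786], [0.5709, 0.2461, 0.2786]]
nose 430 [[0.5483, 0.1783, 0.0355], [0.5581, 0.1828, 0.038], [0.5681, 0.1873, 0.04]]
```

```bash
python3 -c "
from station import ctrl
print(ctrl.finish_job())"
```

```text
the job is handed in; nothing more can be done
None
```

The clip snapped home on the pin with a gentle squeeze (grip peaked near 21 N in the readings, within your 20–27 N figure). The pliers are back flat on both bars of the rest where they lay before, and the job was handed in at about 22 s with the gripper clear; I don't know the verdict.

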